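# Put the brass bar away under the lift-and-slide cover

### The arm

A 6-joint arm with a two-finger parallel gripper is mounted at the origin on the work surface. World frame = base frame: x ahead of the robot, y to its left, z up, the work surface at z = 0. Lengths are in mm, angles in rad, forces in N, time in s.
With the tool pointing down it reaches from about 350 to 975 mm from the base axis. Payload 7.1 kg.
Tool frame: the origin (TCP) lies at the centre of the arm's flange, where the gripper is bolted on; the fingertips stand 182 mm ahead of it and the grasp point (between the pads) lies 163 mm ahead of it; z points along the fingers, y is the line along which they close (so a half turn about z gives the same grasp; the last joint's range is limited). The gripper opens to 88 mm and grips with 3 to 60 N. Pads are 20 mm wide; open, the fingers measure 115 mm over their backs; the gripper's body (75 mm by 178 mm) begins 61 mm behind the grasp point.
Start: joints at [-1.307, 0.423, 1.63, -0, 1.089, -0.019], TCP at [174.422, -600.153, 404.675] pointing down, gripper open.
Joint ranges: [-3, 3], [-0.9, 2.11], [0.09, 2.58], [-1.31, 4.45], [0.11, 2.69], [-2.54, 2.54]. Speed limits (rad/s): [2.39, 2.39, 3.01, 3.14, 3.14, 3.14].

### API

Orientations are given as a rotation vector (axis times angle).
In Python, from workcell import readout, get_image, ctrl gives the robot as it stands.
- The arm moves only by the tool step_arm, never from a script. Its argument "targets" is a list that holds one entry, the list of rows, each a list of 7 numbers: the shift along the world's x, y, z as a fraction of full scale, then the turn, a rotation vector about the world's x, y, z as a fraction of full scale, then the opening, from 0 (shut) to 1 (fully open). In form: [[[dx, dy, dz, wx, wy, wz, claw], ...]]. A call has exactly 5 rows; each row shifts and turns the commanded pose from where the row before left it; what a row does not reach is not made up. Full scale, the value 1, is 0.05 m for a shift and 4 degrees for a turn. A row lasts 1/8 s, in which the tool goes at most 62.5 mm and 10.7 degrees, less where a joint would pass 70% of its speed; a pose out of reach is approached as far as the arm can. A call with a number of a shift or a turn outside -1 to 1 is refused whole. A call with a gripper value outside its range is refused whole. The fingers move at their own pace and stop on an object; the grip force is fixed at half the most. Time passes only in rows, so rows that do not move let the fingers close, or fill a call up. It gives the time, the measured TCP pose, the force, the opening and the grip force at its end, in the units of the state.
- readout.get_obs(): the state, without advancing time (a new reading comes with each control period).
- get_image(name): name is "side" or "top"; returns a dict with "pixels" (400x640x3 uint8, red, green, blue), "intrinsics" (3x3 intrinsics, pixels), "k1" (the pictures are not rectified: a ray, as slopes to the right and down, at radius r is drawn at 1 + k1 r^2 times it, then the intrinsics apply), "extrinsics" (4x4, takes a point from world to camera coordinates). Camera axes: x right, y down, z forward; pixel columns grow to the right and rows downward; lengths in mm; the calibration is good to about 2 mm. A picture is of the moment at which its call begins. There is no depth.
- ctrl.close_job(): hands the job in; it is judged then, once.
The state is a dict: "t": time; "qpos": joint angles; "qvel": joint speeds; "joint_torque": joint torques, N m; "ee_pos": TCP position; "orientation": TCP orientation; "ft_force": force on the tool from outside, world axes, zero at the start; "moment": the same for the moment, N m; "width": finger opening in mm; "grasp_force": force on a finger pad.
Only numpy, scipy, OpenCV 4.12 (cv2) and the standard library are available. Lean on these libraries where they do the work, as an engineer would, in place of code of your own. Each camera call takes 0.05 s, during which the arm holds its last target. There are 200 camera calls.

### The job

Put the brass bar away in the stock box: lift the cover by its red handle so that it clears the brass bumps and slide it fully open, set the bar down flat on the floor of the bay without dropping it, then slide the cover back and let it drop down behind the bumps, fully shut. Leave the other things on the bench where they are.

Things in the scene. Friction and masses are not known exactly. Their poses are not given: they have to be found in the camera images.
- stockbox: Fixed wooden stock box, 140 mm (its x) by 255 mm (its y), 44 mm high; origin at the centre of its underside, on the bench. Its +y half is an open bay, its -y half a dark solid deck at wall height (44 mm) on which the opened cover parks. It is turned up to 0.55 rad either way from having its y along world y. The cover's guide shoes stand 7 mm out of its long sides.
- bay_floor (a point): Centre of the bay's floor, 8 mm above the bench; axes as the box. The bay is 112 mm (x) by 112 mm (y) inside and 36 mm deep, with walls 10 to 14 mm thick. Hidden under the cover while that is shut.
- bump_mid (a point): Point half-way between the tops of two brass detent bumps on the deck, just outside the shut cover's edge. Each bump is 24 mm long (box x), 7 mm wide (y), 7 mm high above the deck, and centred 50 mm to one side of this point in x. Their sides are upright: the cover cannot be pushed past them, it must be lifted.
- cover_handle (a point): Centre of the cover's red handle, an upright fin 44 mm long (box x), 16 mm thick (y), 34 mm high, in the middle of the cover; axes as the box. This point is half-way up, 17 mm above the cover's plate and 73 mm above the bench when the cover is down; straight above the bay's centre when shut. The cover: aluminium plate 136 by 127 mm with 8 mm foot strips, 0.24 to 0.46 kg.
- cover_slide (a joint): How far the cover is slid open, in m, towards the box's -y (bay to deck): 0 shut, 0.112 fully open (a stop). Friction about 1 N; it stays where it is left. Its deck-side foot strip is over the bumps from about 0.002 to 0.018; past that the cover comes down again, and on the way back the bumps stop a lowered cover at 0.018.
- cover_lift (a joint): How far the cover is lifted, in m: 0 down on the box, 0.016 the stop. The cover is guided: it only slides along the box's y and lifts straight up, never tilts or turns. It must be lifted more than 0.007 to pass the bumps, and falls back by its own weight when let go.
- bar_mid (a point): Centre of the loose brass bar, 60 mm (its x) by 24 mm (its y) by 18 mm high (z), about 0.22 kg (varies by 0.8 to 1.3), lying flat on the bench to the left or right of the box; this point is 9 mm above what it lies on.
- bar: The same brass bar; origin at the centre of its underside, same axes.
- bench_block: Bystander: square steel bench block on a black rubber foot, 62 mm square, 30 mm high, origin at its underside; lies on the other side of the box from the bar. Leave alone.
- ball_vise: Bystander: heavy steel engraver's ball vise on a black ring, 116 mm across, 108 mm high, origin at its underside. Leave alone.
- tool_pot: Bystander: white pot of tools, 72 mm across, 167 mm high over the tools, origin at its underside. Leave alone.
- hammer: Bystander: hammer, 240 mm long, lying beyond the box. Leave alone.
There are look-alikes about, which are no part of the job. Of the things like the bar, leave any that is purple or white; of the rest the smaller one is meant.

How it is judged (in metres and radians):
On the way, in this order (a step that is already met when the one before it is completed fails the run):
1. the cover is slid open, by at least 95 mm of its 112 mm (value of joint cover_slide above 0.095 m), for 0.2 s.
2. the bar lies flat and still on the floor of the bay, let go (x of bar_mid in the frame of bay_floor between -0.05 and 0.05 m and y of bar_mid in the frame of bay_floor between -0.05 and 0.05 m and z of bar_mid in the frame of bay_floor below 0.013 m and angle between bar_mid's own z axis and vertical below 0.15 rad and linear speed of bar below 0.02 m/s and contact force between the fingers and bar below 0.1 N), for 0.2 s.
At the end, for the whole second after the job is handed in: The cover is shut (slid open by less than 6 mm) and down behind the bumps (lifted by less than 3 mm), with the bar at rest flat on the floor of the bay: its centre inside the bay (within 50 mm of the bay's centre in the box's x and y), less than 13 mm above the floor, tilted less than 0.15 rad (value of joint cover_slide below 0.006 m and value of joint cover_lift below 0.003 m and x of bar_mid in the frame of bay_floor between -0.05 and 0.05 m and y of bar_mid in the frame of bay_floor between -0.05 and 0.05 m and z of bar_mid in the frame of bay_floor below 0.013 m and angle between bar_mid's own z axis and vertical below 0.15 rad and linear speed of bar below 0.02 m/s); the robot touches nothing.
It fails at once if the bar is dropped or thrown into the bay (faster than 0.65 m/s inside it) (x of bar_mid in the frame of bay_floor between -0.05 and 0.05 m and y of bar_mid in the frame of bay_floor between -0.05 and 0.05 m and z of bar_mid in the frame of bay_floor below 0.05 m and linear speed of bar above 0.65 m/s).
It fails at once if the bench block is moved by more than 30 mm (distance of bench_block from where it was at the start of the episode above 0.03 m).
It fails at once if the ball vise is moved by more than 30 mm (distance of ball_vise from where it was at the start of the episode above 0.03 m).
It fails at once if the tool pot is moved by more than 30 mm (distance of tool_pot from where it was at the start of the episode above 0.03 m).
It fails at once if the hammer is moved by more than 30 mm (distance of hammer from where it was at the start of the episode above 0.03 m).
It also fails if it takes over 67 s, if anything falls off the work surface, if the arm or the gripper's body presses on something with over 40 N, if the wrist force passes 120 N, or if a joint passes its speed limit or range.

## Working session

There is one attempt and no reset: what is moved stays moved. The work goes in short steps, Python scripts to look and compute and a tool call to move; the robot and the scene stay as the last step left them, time stands still between calls to the robot, and variables do not carry over. Pictures are saved under pics/ and viewed, at most 10 in all, crops included, and the job is handed in when it is done.

Besides the shell and the picture viewer there is one more tool, called after "Call:" as name([rows], argument=value, ...), one row to a line, values as JSON. step_arm: Moves the arm, as the interface text tells. Shift numbers are shares of 0.05 m and turn numbers shares of 4 degrees, none past 1 either way. Its arguments: {"type":"object","properties":{"targets":{"type":"array"}},"required":["targets"]}

```bash
mkdir -p pics; cat > h.py <<'E'
import numpy as np, cv2
from workcell import readout, get_image, ctrl
def shot(n,f):
    d=get_image(n); cv2.imwrite('pics/'+f,cv2.cvtColor(d['pixels'],cv2.COLOR_RGB2BGR)); np.save('pics/'+n+'.npy',d,allow_pickle=True); return d
def ray(d,u,v):
    K=np.array(d['intrinsics']);E=np.array(d['extrinsics']);
    p=np.array([(u-K[0,2])/K[0,0],(v-K[1,2])/K[1,1]]);q=p.copy()
    for _ in range(30): q=p/(1+d['k1']*(q@q))
    R=E[:3,:3]; return -R.T@E[:3,3], R.T@np.array([q[0],q[1],1])
def onz(d,u,v,z):
    c,r=ray(d,u,v); return c+r*(z-c[2])/r[2]
def load(n): return np.load('pics/'+n+'.npy',allow_pickle=True).item()
E
python3 - <<'E'
from h import *
for n in('top','side'):
    d=shot(n,n+'0.png'); print(n,d['intrinsics'],d['k1'],np.round(d['extrinsics'],3).tolist())
print(readout.get_obs())
E
```

```text
top [[398.69948672   0.         318.30697282]
 [  0.         398.69948672 201.06105348]
 [  0.           0.           1.        ]] 0.00047731651691638777 [[-0.004, -1.0, -0.024, 54.446], [-0.983, 0.008, -0.181, 566.182], [0.181, 0.023, -0.983, 1014.352], [0.0, 0.0, 0.0, 1.0]]
side [[411.27322636   0.         320.8222526 ]
 [  0.         411.27322636 201.87011392]
 [  0.           0.           1.        ]] -0.031883159018102146 [[-0.771, -0.637, 0.01, 461.005], [-0.437, 0.517, -0.736, 269.911], [0.463, -0.572, -0.677, 897.721], [0.0, 0.0, 0.0, 1.0]]
{'t': 0.1, 'qpos': array([-1.30701460e+00,  4.23751525e-01,  1.63057169e+00,  2.60478479e-06,
        1.08860165e+00, -1.89853691e-02]), 'qvel': array([ 1.36876440e-03,  9.78489282e-05, -9.69134473e-04, -1.04618691e-03,
       -1.13734680e-03,  9.35627077e-04]), 'joint_torque': array([-2.39503061e-04, -5.45613027e+01, -2.74324894e+01,  6.45554136e-02,
        1.87730638e-02, -2.36096770e-05]), 'ee_pos': array([ 174.35534455, -599.93959865,  404.00377828]), 'orientation': array([-3.10893672e+00, -4.42502980e-01,  2.51792934e-04]), 'ft_force': array([0.25067963, 0.10922221, 0.0038105 ]), 'moment': array([ 0.01551393,  0.03783494, -0.04112858]), 'grasp_force': 0.0, 'width': 87.99146164935566}
```

View pics/top0.png

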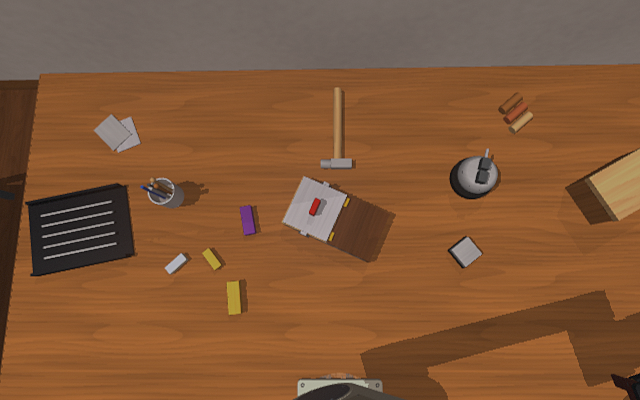

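View pics/side0.png

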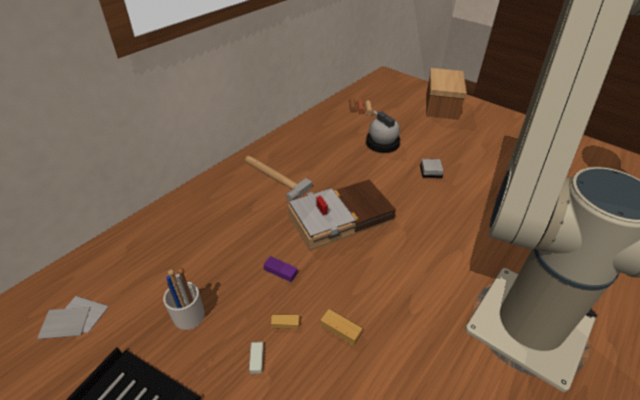

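The top view shows the shut cover with its red handle at (315,207), the bumps at (347,202) and (331,237), and the deck to the lower right. The small yellow bar (the target) is at (212,259). The look-alikes are a larger yellow bar at (234,297), a purple one at (248,220) and a white one at (176,263). The side view agrees: target at (286,321), handle at (322,204).

```bash
python3 - <<'E'
from h import *
d=load('top');s=load('side')
def blobs(d,lo,hi,amin,box=None):
    h=cv2.cvtColor(d['pixels'],cv2.COLOR_RGB2HSV); m=cv2.inRange(h,lo,hi)
    c,_=cv2.findContours(m,cv2.RETR_EXTERNAL,cv2.CHAIN_APPROX_NONE); out=[]
    for k in c:
        if cv2.contourArea(k)<amin: continue
        M=cv2.moments(k);p=(M['m10']/M['m00'],M['m01']/M['m00'])
        if box and not(box[0]<p[0]<box[1] and box[2]<p[1]<box[3]): continue
        out.append((p,cv2.contourArea(k),k))
    return out
for n,D in(('top',d),('side',s)):
  print(n)
  for nm,lo,hi,b in(('yel',(18,130,110),(32,255,255),(150,420,150,360)),('red',(0,190,120),(6,255,255),(280,350,180,230))):
    for p,a,k in blobs(D,lo,hi,4,b):
        z=18 if nm=='yel' else 90
        if nm=='yel' and 300<p[0]<370 and n=='top': z=51
        w=np.array([onz(D,*q[0],z)[:2] for q in k],np.float32)
        r=cv2.minAreaRect(w)
        print(nm,np.round(p,1),a,'z',z,np.round(onz(D,*p,z)[:2],1),'rect',np.round(r[0],1),np.round(r[1],1),round(r[2],1))
def tri(p,q):
    (a,r),(b,t)=ray(d,*p),ray(s,*q)
    x=np.linalg.lstsq(np.c_[r,-t],b-a,rcond=None)[0]; return (a+r*x[0]+b+t*x[1])/2
R=lambda D:blobs(D,(0,190,120),(6,255,255),4,(280,350,180,230))
print(tri(R(d)[0][0],R(s)[0][0]))
im=cv2.resize(cv2.cvtColor(d['pixels'],cv2.COLOR_RGB2BGR)[165:275,190:410],None,fx=3.6,fy=3.6,interpolation=cv2.INTER_CUBIC);cv2.imwrite('pics/c1.png',im)
# deck: dark-brown
h=cv2.cvtColor(d['pixels'],cv2.COLOR_RGB2HSV);print(h[225,365],h[235,372],h[270,330])
E
```

```text
top
yel [233.2 297.6] 378.0 z 18 [313.8 279.2] rect [314.5 279.2] [86.1 34. ] 6.7
yel [211.3 258.6] 170.0 z 18 [416.8 342.5] rect [417.  342.8] [60.1 23.3] 38.7
yel [331.1 236.1] 16.5 z 51 [472.7  17.8] rect [472.8  17.8] [ 7.3 23.5] 67.7
yel [346.4 202.1] 18.0 z 51 [563.3 -24. ] rect [563.6 -24.3] [ 7.2 25.5] 63.0
red [313.9 206.3] 68.5 z 90 [546.   61.5] rect [546.2  61.6] [13.9 40.7] 63.6
side
yel [343.1 334.3] 16.0 z 18 [297.7 290.8] rect [299.1 291.8] [13.  10.7] 86.0
yel [355.6 332.6] 19.0 z 18 [279.8 270.7] rect [281.2 271.4] [17.7 12.5] 10.2
yel [335.5 330.7] 10.5 z 18 [315.1 294.3] rect [317.9 295.8] [16.9 16.3] 37.8
yel [327.3 325.3] 7.0 z 18 [336.4 295.4] rect [339.1 295.8] [14.5 14.8] 80.9
yel [285.6 319.7] 234.0 z 18 [413.5 342.6] rect [413.9 345.2] [58.  26.7] 40.0
yel [332.5 317.1] 146.5 z 18 [340.2 272.8] rect [332.2 270.7] [58.8 33.2] 24.7
red [321.4 201.6] 33.5 z 90 [543.9  64.6] rect [544.4  64.2] [10.9 38.2] 64.1
[546.53396802  61.53991095  86.37253383]
[ 12 152  87] [ 11 156  90] [ 13 174 154]
```

View pics/c1.png

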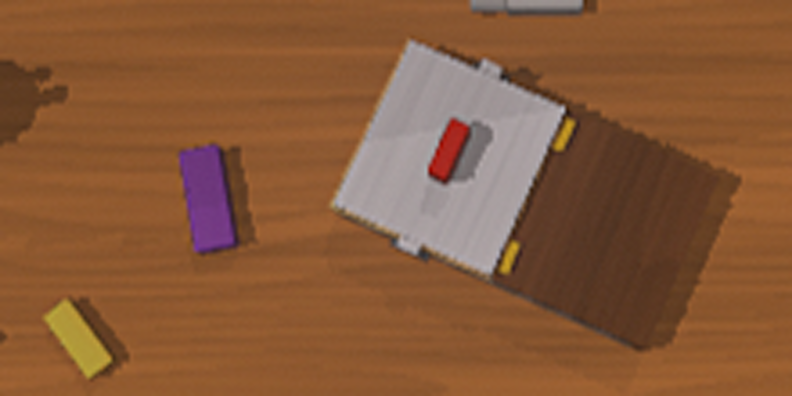

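Call:
step_arm([
  [[0.48,0.85,-0.12,0,0,0.82,1],[0.48,0.85,-0.12,0,0,0.82,1],[0.48,0.85,-0.12,0,0,0.82,1],[0.48,0.85,-0.12,0,0,0.82,1],[0.48,0.85,-0.12,0,0,0.82,1]],
])

```text
t: 0.72
ee_pos: [294.9, -386.2, 374.3]
orientation: [-3.014, -0.884, 0.0]
ft_force: [1.0, 0.8, -0.6]
width: 87.8
grasp_force: 0.0
```

Call:
step_arm([
  [[0.48,0.85,-0.12,0,0,0.82,1],[0.48,0.85,-0.12,0,0,0.82,1],[0.48,0.85,-0.12,0,0,0.82,1],[0.48,0.85,-0.12,0,0,0.82,1],[0.48,0.85,-0.12,0,0,0.82,1]],
])

```text
t: 1.35
ee_pos: [414.9, -173.7, 344.4]
orientation: [-2.857, -1.305, 0.0]
ft_force: [0.2, -0.6, 0.1]
width: 88.1
grasp_force: 0.0
```

Call:
step_arm([
  [[0.48,0.85,-0.12,0,0,0.82,1],[0.48,0.85,-0.12,0,0,0.82,1],[0.48,0.85,-0.12,0,0,0.82,1],[0.48,0.85,-0.12,0,0,0.82,1],[0,0,0,0,0,0,1]],
])

```text
t: 1.98
ee_pos: [511.4, -2.8, 320.1]
orientation: [-2.687, -1.627, -0.0]
ft_force: [-1.1, 0.1, -0.3]
width: 88.0
grasp_force: 0.0
```

Call:
step_arm([
  [[0.36,0.64,0,0,0,0.35,1],[0.36,0.64,0,0,0,0.35,1],[0,0,-0.5,0,0,0,1],[0,0,-0.5,0,0,0,1],[0,0,-0.3,0,0,0,1]],
])

```text
t: 2.6
ee_pos: [545.7, 58.0, 254.5]
orientation: [-2.651, -1.684, 0.003]
ft_force: [-0.1, -0.1, 0.6]
width: 87.4
grasp_force: 0.0
```

```bash
python3 - <<'E'
from h import *
d=shot('side','side1.png');im=cv2.imread('pics/side1.png')[120:270,220:440];cv2.imwrite('pics/c2.png',cv2.resize(im,None,fx=3.6,fy=3.6))
E
```

```text
(no output)
```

View pics/c2.png

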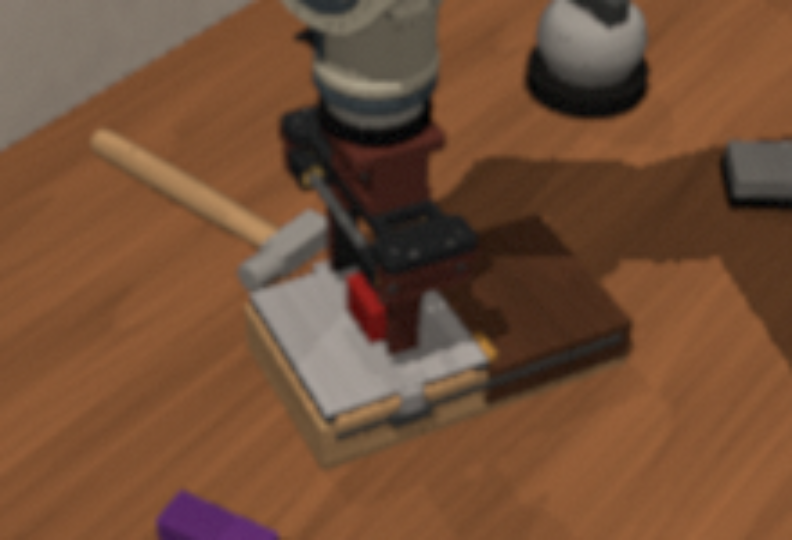

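The fingers straddle the red handle lengthwise, slightly to the deck side. I'll shift a few mm, lower and close.

Call:
step_arm([
  [[0.03,0.07,-0.1,0,0,0,1],[0,0,-0.1,0,0,0,1],[0,0,0,0,0,0,0],[0,0,0,0,0,0,0],[0,0,0,0,0,0,0]],
])

```text
t: 3.28
ee_pos: [548.0, 62.4, 246.0]
orientation: [2.65, 1.686, 0.001]
ft_force: [-0.5, 0.5, 0.2]
width: 61.1
grasp_force: 0.0
```

Call:
step_arm([
  [[0,0,0,0,0,0,0],[0,0,0,0,0,0,0],[0,0,0,0,0,0,0],[0,0,0,0,0,0,0],[0,0,0,0,0,0,0]],
])

```text
t: 3.9
ee_pos: [548.1, 62.3, 245.8]
orientation: [2.65, 1.686, 0.0]
ft_force: [1.1, -1.2, 1.8]
width: 43.9
grasp_force: 30.0
```

Call:
step_arm([
  [[0,0,0.08,0,0,0,0],[0,0,0.08,0,0,0,0],[0,0,0.08,0,0,0,0],[0,0,0,0,0,0,0],[0,0,0,0,0,0,0]],
])

```text
t: 4.53
ee_pos: [548.0, 62.3, 257.8]
orientation: [2.65, 1.686, 0.001]
ft_force: [2.6, -2.0, -3.2]
width: 44.0
grasp_force: 30.0
```

Call:
step_arm([
  [[-0.09,-0.195,0,0,0,0,0],[-0.09,-0.195,0,0,0,0,0],[-0.09,-0.195,0,0,0,0,0],[-0.09,-0.195,0,0,0,0,0],[-0.09,-0.195,0,0,0,0,0]],
])

```text
t: 5.15
ee_pos: [525.2, 12.8, 257.8]
orientation: [2.651, 1.686, 0.001]
ft_force: [4.5, -1.2, -4.2]
width: 43.5
grasp_force: 30.0
```

Call:
step_arm([
  [[-0.09,-0.195,0,0,0,0,0],[-0.09,-0.195,0,0,0,0,0],[-0.09,-0.195,0,0,0,0,0],[-0.09,-0.195,0,0,0,0,0],[-0.09,-0.195,0,0,0,0,0]],
])

```text
t: 5.78
ee_pos: [502.8, -35.8, 257.8]
orientation: [2.65, 1.686, 0.001]
ft_force: [4.4, -1.4, -3.5]
width: 43.4
grasp_force: 30.0
```

Call:
step_arm([
  [[0,0,-0.08,0,0,0,0],[0,0,-0.08,0,0,0,0],[0,0,-0.06,0,0,0,0],[0,0,0,0,0,0,0.65],[0,0,0,0,0,0,0.7]],
])

```text
t: 6.4
ee_pos: [502.1, -35.2, 246.6]
orientation: [-2.65, -1.685, 0.002]
ft_force: [-0.6, 0.4, 0.4]
width: 59.5
grasp_force: 0.0
```

Call:
step_arm([
  [[0,0,0,0,0,0,0.7],[0,0,0,0,0,0,0.7],[0,0,0.5,0,0,0,0.7],[0,0,0.5,0,0,0,0.7],[0,0,0.3,0,0,0,0.7]],
])

```text
t: 7.02
ee_pos: [503.0, -35.1, 312.8]
orientation: [2.65, 1.686, 0.001]
ft_force: [0.0, 0.6, 0.3]
width: 61.3
grasp_force: 0.0
```

```bash
python3 - <<'E'
from h import *
shot('top','top2.png')
E
```

```text
(no output)
```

View pics/top2.png

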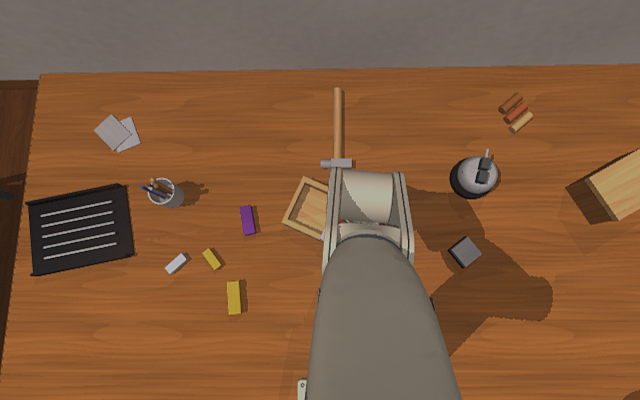

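Call:
step_arm([
  [[-0.19,0.84,0,0,0,-0.73,0.7],[-0.19,0.84,0,0,0,-0.73,0.7],[-0.19,0.84,0,0,0,-0.73,0.7],[-0.19,0.84,-0.1,0,0,-0.73,0.7],[-0.19,0.84,-0.1,0,0,-0.73,0.7]],
])

```text
t: 7.7
ee_pos: [454.8, 176.1, 301.2]
orientation: [-2.845, -1.333, 0.001]
ft_force: [0.6, 0.7, -0.1]
width: 61.7
grasp_force: 0.0
```

Call:
step_arm([
  [[-0.19,0.84,-0.2,0,0,-0.73,0.7],[-0.19,0.84,-0.2,0,0,-0.73,0.7],[-0.19,0.84,-0.2,0,0,-0.73,0.7],[-0.19,0.84,-0.2,0,0,-0.73,0.7],[0,0,0,0,0,0,0.7]],
])

```text
t: 8.32
ee_pos: [416.5, 344.8, 260.5]
orientation: [2.963, 1.044, -0.002]
ft_force: [-0.3, -0.4, 0.8]
width: 61.3
grasp_force: 0.0
```

Call:
step_arm([
  [[0,-0.04,-0.5,0,0,0,0.7],[0,0,-0.5,0,0,0,0.7],[0,0,-0.3,0,0,0,0.7],[0,0,-0.18,0,0,0,0.7],[0,0,0,0,0,0,0.7]],
])

```text
t: 8.95
ee_pos: [417.5, 340.5, 187.4]
orientation: [2.964, 1.039, -0.001]
ft_force: [0.0, -0.2, -0.2]
width: 61.5
grasp_force: 0.0
```

```bash
python3 - <<'E'
from h import *
d=shot('side','side2.png');im=cv2.imread('pics/side2.png')[240:390,190:390];cv2.imwrite('pics/c3.png',cv2.resize(im,None,fx=3.6,fy=3.6))
E
```

```text
(no output)
```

View pics/c3.png

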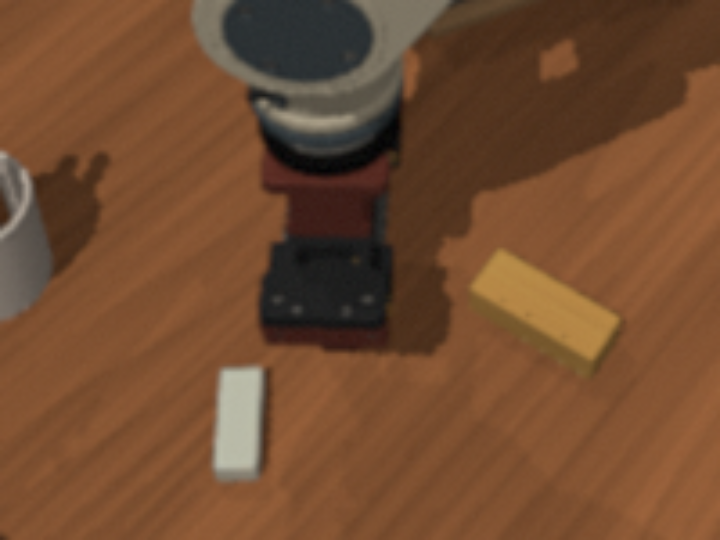

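The gripper hides the bar, and the white look-alike and the larger bar stand clear. Closing now; the opening will tell whether the bar is held.

Call:
step_arm([
  [[0,0,0,0,0,0,0],[0,0,0,0,0,0,0],[0,0,0,0,0,0,0],[0,0,0,0,0,0,0],[0,0,0,0,0,0,0]],
])

```text
t: 9.62
ee_pos: [417.4, 341.0, 187.9]
orientation: [-2.964, -1.039, -0.0]
ft_force: [-2.4, 1.4, 3.3]
width: 23.6
grasp_force: 30.0
```

Call:
step_arm([
  [[0,0,0,0,0,0,0],[0,0,0,0,0,0,0],[0,0,0.1,0,0,0,0],[0,0,0.3,0,0,0,0],[0,0,0.5,0,0,0,0]],
])

```text
t: 10.25
ee_pos: [417.2, 340.5, 233.0]
orientation: [2.964, 1.039, -0.003]
ft_force: [0.1, 0.2, -2.8]
width: 23.8
grasp_force: 30.0
```

Call:
step_arm([
  [[0.33,-0.685,0.4,0,0,0.82,0],[0.33,-0.685,0.4,0,0,0.82,0],[0.33,-0.685,0.2,0,0,0.82,0],[0.33,-0.685,0,0,0,0.82,0],[0.33,-0.685,0,0,0,0.82,0]],
])

```text
t: 10.88
ee_pos: [500.3, 168.3, 283.8]
orientation: [2.784, 1.454, 0.002]
ft_force: [1.8, -0.1, -2.2]
width: 24.1
grasp_force: 30.0
```

Call:
step_arm([
  [[0.33,-0.685,0,0,0,0.82,0],[0.33,-0.685,0,0,0,0.82,0],[0.33,-0.685,0,0,0,0.82,0],[0,0,0,0,0,0,0],[0,0,0,0,0,0,0]],
])

```text
t: 11.5
ee_pos: [549.0, 66.9, 283.0]
orientation: [-2.652, -1.684, 0.0]
ft_force: [0.3, 0.5, -2.5]
width: 23.6
grasp_force: 30.0
```

```bash
python3 - <<'E'
from h import *
d=shot('side','side3.png');im=cv2.imread('pics/side3.png')[120:270,220:440];cv2.imwrite('pics/c4.png',cv2.resize(im,None,fx=3.6,fy=3.6))
E
```

```text
(no output)
```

View pics/c4.png

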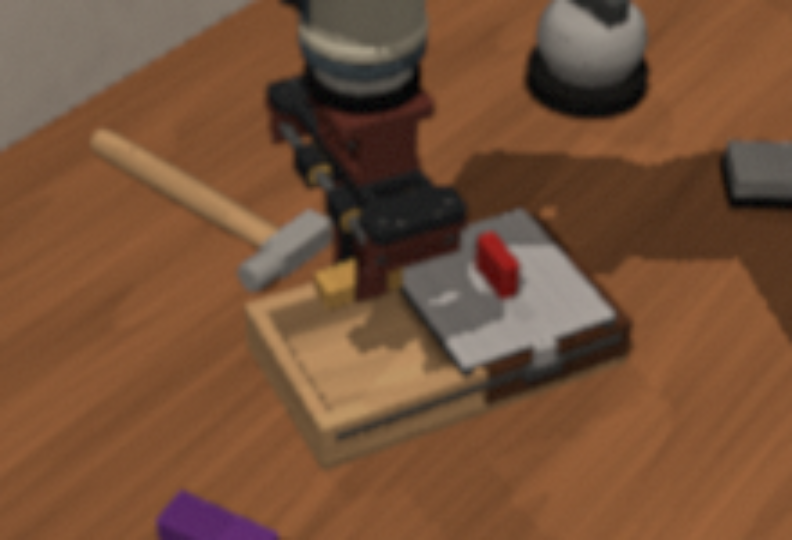

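The cover is open on the deck, and the bar hangs level above the bay, with room to descend.

Call:
step_arm([
  [[0,0,-0.4,0,0,0,0],[0,0,-0.5,0,0,0,0],[0,0,-0.4,0,0,0,0],[0,0,-0.26,0,0,0,0],[0,0,0,0,0,0,0]],
])

```text
t: 12.18
ee_pos: [548.9, 67.4, 204.0]
orientation: [-2.65, -1.686, 0.003]
ft_force: [0.7, 0.8, -2.3]
width: 23.7
grasp_force: 30.0
```

Call:
step_arm([
  [[0,0,-0.06,0,0,0,0],[0,0,-0.05,0,0,0,0],[0,0,-0.04,0,0,0,0],[0,0,-0.02,0,0,0,0],[0,0,0,0,0,0,0]],
])

```text
t: 12.8
ee_pos: [549.4, 66.8, 196.2]
orientation: [-2.651, -1.685, 0.0]
ft_force: [0.9, -0.5, -2.4]
width: 23.7
grasp_force: 30.0
```

Not touching the floor yet; a touch lower.

Call:
step_arm([
  [[0,0,-0.02,0,0,0,0],[0,0,-0.02,0,0,0,0],[0,0,0,0,0,0,0],[0,0,0,0,0,0,0],[0,0,0,0,0,0,0]],
])

```text
t: 13.42
ee_pos: [549.5, 66.8, 195.8]
orientation: [2.651, 1.685, 0.0]
ft_force: [-6.1, -0.1, 17.7]
width: 23.7
grasp_force: 30.0
```

Call:
step_arm([
  [[0,0,0.02,0,0,0,0.45],[0,0,0,0,0,0,0.45],[0,0,0,0,0,0,0.45],[0,0,0,0,0,0,0.45],[0,0,0,0,0,0,0.45]],
])

```text
t: 14.05
ee_pos: [549.4, 66.8, 195.0]
orientation: [-2.651, -1.685, 0.0]
ft_force: [0.5, -0.5, 0.0]
width: 39.7
grasp_force: 0.0
```

Call:
step_arm([
  [[0,0,0.2,0,0,0,0.45],[0,0,0.5,0,0,0,0.45],[0,0,0.5,0,0,0,0.45],[0,0,0.5,0,0,0,0.45],[0,0,0.7,0,0,0,0.75]],
])

```text
t: 14.68
ee_pos: [549.1, 66.8, 316.2]
orientation: [-2.651, -1.685, 0.001]
ft_force: [-0.1, 0.1, 0.7]
width: 46.3
grasp_force: 0.0
```

```bash
python3 - <<'E'
from h import *
d=shot('side','side4.png');im=cv2.imread('pics/side4.png')[120:270,220:440];cv2.imwrite('pics/c5.png',cv2.resize(im,None,fx=3.6,fy=3.6))
E
```

```text
(no output)
```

View pics/c5.png

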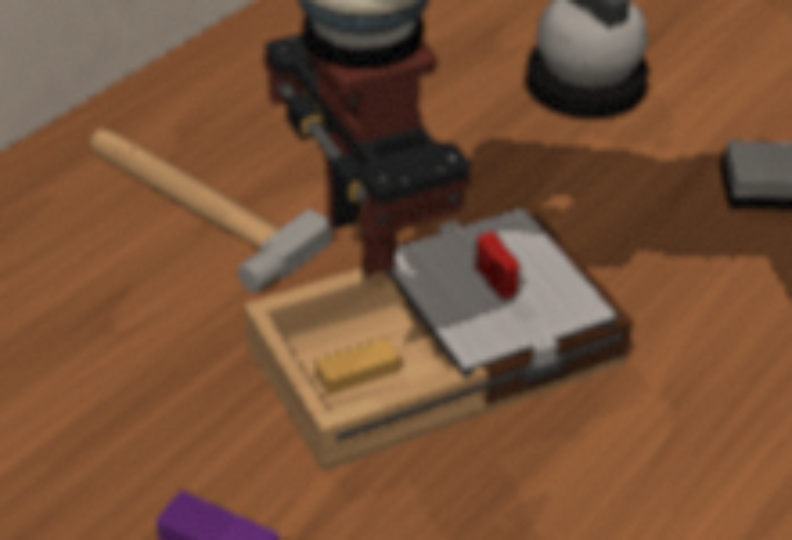

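The bar lies flat in the bay, around (358,365) in the crop. Now back to the handle.

Call:
step_arm([
  [[-0.31,-0.68,0,0,0,0,0.8],[-0.31,-0.68,0,0,0,0,0.8],[-0.31,-0.68,0,0,0,0,0.8],[0,0,0,0,0,0,0.8],[0,0,0,0,0,0,0.8]],
])

```text
t: 15.35
ee_pos: [503.3, -35.0, 315.7]
orientation: [2.651, 1.684, 0.002]
ft_force: [-0.7, 0.3, 0.7]
width: 70.1
grasp_force: 0.0
```

Call:
step_arm([
  [[0,0,-0.4,0,0,0,0.8],[0,0,-0.4,0,0,0,0.8],[0,0,-0.4,0,0,0,0.8],[0,0,-0.2,0,0,0,0.8],[0,0,0,0,0,0,0.8]],
])

```text
t: 15.98
ee_pos: [503.1, -34.6, 244.7]
orientation: [-2.65, -1.686, 0.001]
ft_force: [-0.2, -0.5, 0.2]
width: 70.3
grasp_force: 0.0
```

Call:
step_arm([
  [[0,0,0,0,0,0,0],[0,0,0,0,0,0,0],[0,0,0,0,0,0,0],[0,0,0,0,0,0,0],[0,0,0,0,0,0,0]],
])

```text
t: 16.6
ee_pos: [503.2, -35.2, 245.6]
orientation: [2.651, 1.685, 0.001]
ft_force: [-1.0, 0.4, 4.7]
width: 43.7
grasp_force: 30.0
```

Call:
step_arm([
  [[0,0,0.08,0,0,0,0],[0,0,0.08,0,0,0,0],[0,0,0.08,0,0,0,0],[0,0,0,0,0,0,0],[0.09,0.195,0,0,0,0,0]],
])

```text
t: 17.23
ee_pos: [507.5, -25.7, 257.3]
orientation: [2.651, 1.684, 0.0]
ft_force: [3.1, -2.4, -4.1]
width: 43.7
grasp_force: 30.0
```

Call:
step_arm([
  [[0.09,0.195,0,0,0,0,0],[0.09,0.195,0,0,0,0,0],[0.09,0.195,0,0,0,0,0],[0.09,0.195,0,0,0,0,0],[0.09,0.195,0,0,0,0,0]],
])

```text
t: 17.85
ee_pos: [530.4, 24.1, 257.2]
orientation: [2.651, 1.686, 0.001]
ft_force: [4.5, -3.5, -4.0]
width: 43.9
grasp_force: 30.0
```

Call:
step_arm([
  [[0.09,0.195,0,0,0,0,0],[0.09,0.195,0,0,0,0,0],[0.09,0.195,0,0,0,0,0],[0.09,0.195,0,0,0,0,0],[0,0,0,0,0,0,0]],
])

```text
t: 18.48
ee_pos: [548.3, 63.0, 257.0]
orientation: [2.65, 1.686, -0.0]
ft_force: [5.0, -2.8, -3.6]
width: 44.2
grasp_force: 30.0
```

Call:
step_arm([
  [[0.01,0.02,0,0,0,0,0],[0.01,0.02,0,0,0,0,0],[0,0,0,0,0,0,0],[0,0,0,0,0,0,0],[0,0,0,0,0,0,0]],
])

```text
t: 19.1
ee_pos: [548.7, 63.5, 256.8]
orientation: [2.65, 1.686, -0.004]
ft_force: [2.8, -12.7, -4.0]
width: 43.6
grasp_force: 30.0
```

Pressed against the shut stop (about 10 N). Lower, release and rise.

Call:
step_arm([
  [[0,0,-0.08,0,0,0,0],[0,0,-0.08,0,0,0,0],[0,0,-0.08,0,0,0,0],[0,0,0,0,0,0,0],[0,0,0,0,0,0,0]],
])

```text
t: 19.73
ee_pos: [548.7, 63.6, 245.6]
orientation: [2.649, 1.686, -0.004]
ft_force: [0.4, -13.4, 4.8]
width: 43.6
grasp_force: 30.0
```

Call:
step_arm([
  [[0,0,0,0,0,0,0.8],[0,0,0,0,0,0,0.8],[0,0,0,0,0,0,0.8],[0,0,0,0,0,0,0.8],[0,0,0,0,0,0,0.8]],
])

```text
t: 20.35
ee_pos: [548.9, 64.5, 245.1]
orientation: [-2.651, -1.685, 0.0]
ft_force: [-0.1, 0.1, -0.0]
width: 70.1
grasp_force: 0.0
```

Call:
step_arm([
  [[0,0,0.5,0,0,0,0.8],[0,0,0.8,0,0,0,0.8],[0,0,0.8,0,0,0,0.8],[0,0,0,0,0,0,0.8],[0,0,0,0,0,0,0.8]],
])

```text
t: 20.98
ee_pos: [548.5, 64.3, 349.6]
orientation: [-2.651, -1.685, 0.001]
ft_force: [-0.1, -0.0, -0.4]
width: 70.4
grasp_force: 0.0
```

```bash
python3 - <<'E'
from h import *
d=shot('side','side5.png');im=cv2.imread('pics/side5.png')[120:270,220:440];cv2.imwrite('pics/c6.png',cv2.resize(im,None,fx=3.6,fy=3.6))
E
```

```text
(no output)
```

View pics/c6.png

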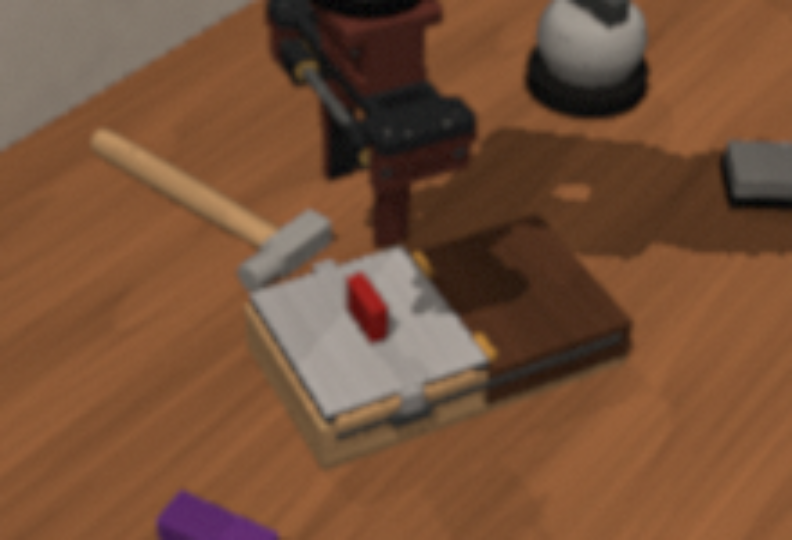

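The cover is shut and down, with both bumps visible beside its edge at (424,263) and (485,347), and the gripper is clear.

```bash
python3 -c "
from workcell import ctrl
print(ctrl.close_job())"
```

```text
the job is handed in; nothing more can be done
None
```

The brass bar is flat on the bay floor, the cover is shut and down behind the bumps, and I handed the job in at about 21 s of the 67 s allowed; the hand-in returned no verdict.

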